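# Slide a drive into the test dock past its gravity catch

### The job

Put the drive that lies before the test dock into it: slide it flat along the base board, in between the rails, so that its own front edge lifts the hinged catch, and push it in against the sprung contact until the catch drops behind it and keeps it there. Do not force the sprung contact onto its end stop, leave lifting the catch to the drive, do not pick the drive up, and do not disturb the other things around.

Things in the scene. Friction and masses are not known exactly. Their poses are not given: they have to be found in the camera images.
- drive_center (a point): centre of the drive, half-way up (4.75 mm above the base board): flat 2.5-inch drive, 100 x 70 x 9.5 mm, 0.10 to 0.17 kg, lying on the base board outside the flared mouth, askew by up to 0.3 rad and 12 to 50 mm off the guide's middle line towards its +y side. Its x axis runs along the 100 mm length to the end with the connector, which already points to the dock; y across, z up.
- guide: wooden base board with the guide of the test dock: two aluminium rails 12 mm high, 5 mm thick. Origin on the board's top (36 mm above the desk), midway between the rails; x is the way the drive goes in, y across, z up. Rails parallel from x = -10 to +100 mm, inner faces at y = +-37.5 mm; from x = -10 back to -55 mm they flare out to 114 mm apart. Board: x = -195 to +178, y = -105 to +105 mm.
- guide_end (a point): middle of the rails' far end (guide x = 100 mm, 5 mm up). Catch, sprung contact and black end block (104 wide, 24 mm high) are one unit with a dark spine outside the +y rail. It was clamped with thumbscrews anywhere from 12 mm nearer the mouth to 12 mm further in: its shift s = -12 to +12 mm along guide x is not measured, feel or see it. Nothing on the dock is over 46 mm above the board.
- catch (a joint): gravity catch: steel paddle over guide y = +15 to +34 mm, hung on an axle (y = +10 to +55 mm, 34 mm above the board) at x = s; the channel from y = -37 to +9 mm is clear. 0 = at rest, tip 4.5 mm off the board, its inner side at x = s + 13 mm. Grows (rad) swinging in and up; cannot swing outward. The drive lifts it to about 0.35 (1 N); it falls to 0 when the drive's rear end passes x = s + 20 mm.
- contact (a joint): sprung contact: black slider 46 mm wide, 11 mm high, mid-channel, face at guide x = s + 108 mm when free (reads 0). Grows (m) as it is pushed in; end stop at 0.018. Spring 2.2 N at 0, plus 220 N/m: about 5 N near 0.013, where the catch falls. It pushes the drive back out unless something holds it; it reads about 0.006 with the drive resting on the fallen catch.
- kapton_roll: bystander: roll of amber tape lying flat, 50 mm across, 12 mm high; origin at the centre of its underside
- usb_stick: bystander: red stick with a metal plug, 17 x 50 x 8 mm, on the base board beside the +y rail; origin at the centre of its underside
- charger: bystander: small white cuboid charger, 29 x 41 x 26 mm; origin at the centre of its underside
- pliers: bystander: small pliers with orange grips lying flat, 53 x 109 x 14 mm; origin at the centre of its underside
- black_module: bystander: small flat black box, 28 x 36 x 12 mm, on the base board beside the end block; origin at the centre of its underside
- screw_tin: bystander: open round tin with small screws, 62 mm across, 16 mm high; origin at the centre of its underside
- tweezers_1: bystander: pale tweezers lying flat, 14 x 120 x 10 mm, on the base board beside the -y rail; origin at the centre of its underside
- loupe: bystander: black eye loupe standing on the desk, 38 mm across, 32 mm high; origin at the centre of its underside

How it is judged:
On the way, in this order (a step that is already met when the one before it is completed fails the run):
1. the drive, flat between the rails, has lifted the catch with its front edge and slides on beneath it (value of joint catch above 0.2 rad and value of joint contact below 0.002 m and x of drive_center in the frame of guide between -0.06 and 0.075 m and y of drive_center in the frame of guide between -0.01 and 0.01 m and angle between drive_center's own z axis and vertical below 0.12 rad), for 0.1 s.
2. the drive has been pushed in and the catch has dropped behind it (value of joint catch below 0.06 rad and value of joint contact above 0.002 m), for 0.1 s.
At the end, for the whole second after the job is handed in: The catch hangs at rest (under 0.06 rad) behind the drive, the drive lies flat between the rails (within 6 mm of the guide's middle line, 0.08 rad of its direction, tilted less than 0.08 rad), at rest, and is kept pressed against the sprung contact, which reads 2 to 11 mm (all of step 2 and value of joint contact below 0.011 m and y of drive_center in the frame of guide between -0.006 and 0.006 m and angle between the x axis of drive_center and the x axis of guide, either way round below 0.08 rad and angle between drive_center's own z axis and vertical below 0.08 rad and linear speed of drive below 0.01 m/s); the robot touches nothing.
It fails at once if the sprung contact is forced onto its end stop (value of joint contact above 0.0178 m).
It fails at once if the robot pushes or lifts the catch itself (contact force between any of the fingers, the arm and catch above 1.5 N).
It fails at once if the drive is picked up or stood on edge (height (world z) of drive_center above 0.065 m or angle between drive_center's own z axis and vertical above 0.35 rad).
It fails at once if another thing is moved more than 20 mm (distance of any of kapton_roll, usb_stick, charger, pliers, black_module, screw_tin, tweezers_1, loupe from where it was at the start of the episode above 0.02 m).
It also fails if it takes over 67 s, if anything falls off the work surface, if the arm or the gripper's body presses on something with over 40 N, if the wrist force passes 120 N, or if a joint passes its speed limit or range.

### The arm

A 7-joint arm with a two-finger parallel gripper is mounted at the origin on a cart in front of the work surface, level with it; the furniture and walls round the work are solid. World frame = base frame: x ahead of the robot, y to its left, z up, the work surface at z = 0. Lengths are in m, angles in rad, forces in N, time in s.
With the tool pointing down it reaches from about 0.35 to 0.9 m from the base axis. Payload 8.1 kg.
Tool frame: the origin (TCP) lies at the centre of the arm's flange, where the gripper is bolted on; the fingertips stand 178 mm ahead of it and the grasp point (between the pads) lies 159 mm ahead of it; z points along the fingers, y is the line along which they close (so a half turn about z gives the same grasp; the last joint's range is limited). The gripper opens to 92 mm and grips with 3 to 60 N. Pads are 19 mm wide; open, the fingers measure 130 mm over their backs; the gripper's body (75 mm by 190 mm) begins 47 mm behind the grasp point.
Start: joints at [-1.25, 0.434, 0.025, 1.573, -0.012, 1.134, -0.075], TCP at [0.257, 0.57, 0.405] pointing down, gripper open.
Joint ranges: [-2.62, 2.62], [-0.44, 2.09], [-1.27, 1.32], [0.08, 2.57], [-1.32, 4.46], [0.12, 2], [-2.74, 2.74]. Speed limits (rad/s): [2.22, 2.22, 3.01, 3.01, 3.14, 3.14, 3.14].

### API

Orientations are given as a rotation vector (axis times angle).
In Python, from cell import arm gives the robot as it stands. The module is installed in compiled form; this text tells all that it offers.
- The arm moves only by the shell command python3 -m inch 'ROWS' [FORCE]. ROWS is text: rows parted by semicolons, each of 5 numbers parted by spaces: the shift along the tool's x, y, z in m, then the turn about the tool's z in rad, then the finger opening in m, from 0 to 0.0918. In form: x y z roll fingers; .... A call has 1 to 5 rows; each row is the pose to reach, as a shift and turn from the pose commanded when the call began, along the tool's axes at that moment; what a row does not reach only later rows make up. A row lasts 1/10 s, in which the tool goes at most 50 mm and 8.59 degrees, less where a joint would pass 70% of its speed; a pose out of reach is approached as far as the arm can. A call with a gripper value outside its range is refused whole. The fingers move at their own pace and stop on an object; FORCE is the grip in N (left out, the last holds). Time passes only in rows, so rows that repeat a pose let the fingers close. It gives the time, the measured TCP pose, the force, the opening and the grip force at its end, in the units of the state.
- arm.observe(): the state, without advancing time (a new reading comes with each control period).
- arm.get_image(name): name is "scene" or "side" or "wrist"; returns the picture (400x640x3 uint8, red, green, blue); there is no depth.
- arm.get_calibration(name): a dict with "intrinsics" (3x3 intrinsics, pixels), "distortion" ([k1, k2, p1, p2, k3] as OpenCV has them; the pictures are not rectified), "pose" (4x4, takes a point from camera to world coordinates). Camera axes: x right, y up, looking along -z (the intrinsics and any distortion apply to the point x, -y, -z); pixel columns grow to the right and rows downward; lengths in m; the calibration is good to about 2 mm. A picture is of the moment at which its call begins: read the wrist's pose just before it. get_calibration takes no time and is no camera call; for the wrist camera it gives the pose at the moment of the call.
- arm.sign_off(): hands the job in; it is judged then, once.
Trained networks look in the newest picture that a camera, given by its name, has taken for a name from the list of things; names that differ only in an ending like _2 or _b are one class to them, and where a whole thing is asked for, a point or a joint stands for the part that bears it (a point fixed in the world has none). Each returns a list of dicts, best first, with "conf" (0 to 1); they miss things now and then, are a little off and sometimes report something else, mostly with a low value. They report only what shows in the picture. A call takes as long as a camera call.
- arm.look_for(camera, query): "point" ([row, column] in pixels, amid what is visible of it).
- arm.silhouettes(camera, query): "region" (400x640 bool, what is visible of it) and "point" ([row, column] in pixels, amid what is visible of it).
- arm.place_of(camera, query): "point" ([row, column] in pixels: a listed point, or the origin of a listed thing).
The state is a dict: "clock": time; "joints": joint angles; "dq": joint speeds; "joint_efforts": joint torques, N m; "position": TCP position; "ee_rot": TCP orientation; "force": force on the tool from outside, world axes, zero at the start; "ft_torque": the same for the moment, N m; "width": opening from 0.0 (shut) to 1.0 (fully open); "gripper_force": force on a finger pad.
Only numpy, scipy, OpenCV 4.12 (cv2) and the standard library are available. Lean on these libraries where they do the work, as an engineer would, in place of code of your own. Each camera call takes 0.05 s, during which the arm holds its last target. There are 200 camera calls.

## Working session

There is one attempt and no reset: what is moved stays moved. The work goes in short steps, Python scripts to look and compute and a shell command to move; the robot and the scene stay as the last step left them, time stands still between calls to the robot, and variables do not carry over. Pictures are saved under pics/ and viewed, at most 10 in all, crops included, and the job is handed in when it is done.

```bash
mkdir -p pics
cat > h.py <<'E'
import numpy as np, cv2
from cell import arm
from scipy.spatial.transform import Rotation as R
def ray(cal,p):
    K=np.array(cal["intrinsics"]);D=np.array(cal["distortion"]);T=np.array(cal["pose"])
    u=cv2.undistortPoints(np.array([[[p[1],p[0]]]],float),K,D)[0,0]
    d=T[:3,:3]@np.array([u[0],-u[1],-1]);return T[:3,3],d
def at(cal,p,z):
    o,d=ray(cal,p);return o+d*(z-o[2])/d[2]
def proj(cal,P):
    T=np.array(cal["pose"]);q=(np.array(P)-T[:3,3])@T[:3,:3]
    q=q*[1,-1,-1]
    u=cv2.projectPoints(q.reshape(-1,1,3),np.zeros(3),np.zeros(3),np.array(cal["intrinsics"]),np.array(cal["distortion"]))[0]
    return u[:,0]
def snap(n,f=None):
    im=arm.get_image(n);
    if f: cv2.imwrite("pics/"+f,im[:,:,::-1])
    return im
E
python3 - <<'E'
from h import *
np.set_printoptions(precision=4,suppress=True)
s=arm.observe();print(s)
for n in("scene","side"):
    snap(n,n+"1.png");c=arm.get_calibration(n);print(n,np.array(c["pose"])[:3,3])
    for q,z in(("drive_center",.04075),("guide_end",.041),("guide",.036)):
        for r in arm.place_of(n,q)[:2]:print(q,r["conf"],r["point"],at(c,r["point"],z))
E
```

```text
{'clock': 0.0, 'joints': array([-1.2496,  0.4352,  0.025 ,  1.5741, -0.0116,  1.134 , -0.0751]), 'dq': array([-0.0003, -0.0003,  0.0015, -0.0003, -0.0004,  0.0005, -0.0005]), 'joint_efforts': array([  0.0005, -66.7842,   0.985 , -31.4465,  -0.0606,   0.0432,
         0.0002]), 'position': array([0.2569, 0.5695, 0.4039]), 'ee_rot': array([-0.6607, -3.0712,  0.0026]), 'force': array([-0.4723, -1.1616,  0.4675]), 'ft_torque': array([-0.0055,  0.0085,  0.028 ]), 'gripper_force': 0.0, 'width': 1.002319887238607}
scene [ 0.0862 -1.1752  0.5329]
drive_center 0.87 [202.6, 321.4] [ 0.5432 -0.2355  0.0408]
guide_end 0.88 [242.0, 347.1] [ 0.497  -0.4656  0.041 ]
guide_end 0.74 [204.0, 261.1] [ 0.3848 -0.1566  0.041 ]
guide 0.77 [222.0, 328.5] [ 0.5096 -0.3447  0.036 ]
guide 0.37 [197.5, 241.2] [ 0.349  -0.0705  0.036 ]
side [0.4691 0.7827 0.4906]
drive_center 0.59 [230.8, 311.6] [ 0.5471 -0.2267  0.0408]
guide_end 0.76 [195.2, 333.7] [ 0.4977 -0.4829  0.041 ]
guide_end 0.37 [291.1, 253.1] [0.6396 0.0492 0.041 ]
guide 0.94 [212.8, 330.5] [ 0.5042 -0.3556  0.036 ]
```

Run:
```python
import cv2,numpy as np
a=cv2.imread("pics/scene1.png");b=cv2.imread("pics/side1.png")
m=np.vstack([cv2.resize(a[140:310,190:510],(0,0),fx=1.75,fy=1.75),cv2.resize(b[130:300,190:510],(0,0),fx=1.75,fy=1.75)])
print(m.shape);cv2.imwrite("pics/m1.png",m)
```

```text
(596, 560, 3)
```

View pics/m1.png

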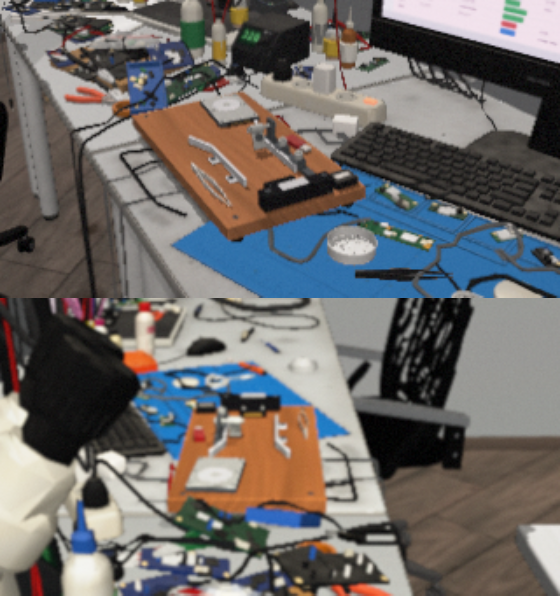

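Top (scene): the board has the drive at its far end, at about scene px (321,202). The rails and catch are mid-board, and the black end block is nearest at about px (360,248). Bottom (side): the same layout from behind, with the drive at about px (312,231). The guide's x axis points along world -y. Next I check for obstacles on the way over.

Run:
```python
from h import *
np.set_printoptions(precision=3,suppress=True)
c=arm.get_calibration("scene")
for nm,x,y in(("greenbottle base",190,58),("yellowbottle",218,65),("station",268,70),("whitecharger/powerstrip",325,90),("bottle r",348,65),("drive",228,108),("blue tool",145,108)):
    print(nm,at(c,[140+y/1.75,190+x/1.75],0))
T=R.from_rotvec(arm.observe()["ee_rot"]).as_matrix();p=arm.observe()["position"]
print(T);print(T.T@(np.array([.52,-.22,.42])-p))
w=arm.get_calibration("wrist");print(T.T@(np.array(w["pose"])[:3,3]-p)); print(T.T@np.array(w["pose"])[:3,:3]); print(w["intrinsics"])
```

```text
greenbottle base [0.623 0.119 0.   ]
yellowbottle [0.658 0.051 0.   ]
station [ 0.735 -0.026  0.   ]
whitecharger/powerstrip [ 0.779 -0.17   0.   ]
bottle r [ 0.892 -0.086  0.   ]
drive [ 0.581 -0.15   0.   ]
blue tool [ 0.448 -0.074  0.   ]
[[-0.911  0.411 -0.   ]
 [ 0.411  0.911 -0.   ]
 [-0.    -0.    -1.   ]]
[-0.564 -0.612 -0.015]
[ 0.077 -0.     0.021]
[[ 0.002  0.959  0.283]
 [ 1.    -0.002  0.   ]
 [ 0.001  0.283 -0.959]]
[[279.4     0.    322.193]
 [  0.    279.4   202.938]
 [  0.      0.      1.   ]]
```

```bash
python3 -m inch '-.033 -.036 -.01 0 .09;-.066 -.072 -.02 0 .09;-.099 -.108 -.03 0 .09;-.132 -.144 -.04 0 .09;-.165 -.18 -.05 0 .09' && python3 -m inch '-.033 -.036 0 0 .09;-.066 -.072 0 0 .09;-.099 -.108 0 0 .09;-.132 -.144 0 0 .09;-.165 -.18 0 0 .09' && python3 -m inch '-.033 -.036 0 .1 .09;-.066 -.072 0 .2 .09;-.099 -.108 0 .3 .09;-.132 -.144 0 .4 .09;-.165 -.18 0 .5 .09'
python3 - <<'E'
from h import *
s=arm.observe();T=R.from_rotvec(s["ee_rot"]).as_matrix();print(s["position"],T[:,0],s["joints"],T.T@(np.array([.52,-.22,.42])-s["position"]))
E
```

```text
clock: 0.9
position: [0.3337, 0.3358, 0.4553]
ee_rot: [0.661, 3.071, 0.001]
force: [1.7, 0.0, 1.1]
width: 0.98
gripper_force: 0.0
clock: 1.4
position: [0.4098, 0.1038, 0.4551]
ee_rot: [0.66, 3.071, 0.002]
force: [0.7, 0.6, 0.5]
width: 0.981
gripper_force: 0.0
clock: 1.9
position: [0.4863, -0.128, 0.4551]
ee_rot: [1.405, 2.809, 0.001]
force: [1.1, 0.6, -0.1]
width: 0.98
gripper_force: 0.0
[ 0.48627539 -0.12804059  0.45514057] [-5.99837896e-01  8.00121394e-01 -5.03265956e-04] [-0.33779464  0.19888009  0.59334279  1.8243671  -0.12172627  1.15333333
  0.93909041] [-0.09379031 -0.02821539  0.03515697]
```

```bash
python3 -m inch '-.03 -.01 .01 .14 .09;-.06 -.02 .02 .28 .09;-.08 -.03 .03 .42 .09;-.08 -.03 .03 .56 .09;-.08 -.03 .03 .64 .09' && python3 -m inch '0 0 0 0 .09;0 0 0 0 .09;0 0 0 0 .09'
python3 - <<'E'
from h import *
np.set_printoptions(precision=4,suppress=True)
s=arm.observe();print(s["joints"],s["position"]);c=arm.get_calibration("wrist");np.save("c.npy",c,allow_pickle=True)
snap("wrist","w1.png")
for q,z in(("drive_center",.04075),("guide_end",.041),("guide",.036),("kapton_roll",.036),("catch",.06),("contact",.045)):
    for r in arm.place_of("wrist",q)[:2]:print(q,r["conf"],r["point"],at(c,r["point"],z))
E
```

```text
clock: 2.4
position: [0.5103, -0.2089, 0.4243]
ee_rot: [-2.222, -2.221, 0.001]
force: [-0.0, 0.8, -1.2]
width: 0.983
gripper_force: 0.0
clock: 2.7
position: [0.5104, -0.2078, 0.4249]
ee_rot: [2.211, 2.232, 0.001]
force: [-0.5, 0.1, -0.4]
width: 0.983
gripper_force: 0.0
[-0.2624  0.3444  0.7451  1.7694 -0.2566  1.1272  0.5741] [ 0.5104 -0.2078  0.4249]
drive_center 0.79 [198.4, 345.7] [ 0.5423 -0.2324  0.0408]
drive_center 0.45 [299.1, 362.9] [ 0.5742 -0.3908  0.0408]
guide_end 0.66 [331.6, 313.3] [ 0.4989 -0.4519  0.041 ]
guide 0.82 [276.4, 313.2] [ 0.4985 -0.3552  0.036 ]
kapton_roll 0.85 [71.6, 251.7] [ 0.4229 -0.0746  0.036 ]Traceback (most recent call last):
  File "<stdin>", line 6, in <module>
ValueError: it knows: black_module, charger, drive_center, guide, guide_end, kapton_roll, loupe, pliers, screw_tin, tweezers, usb_stick
```

View pics/w1.png

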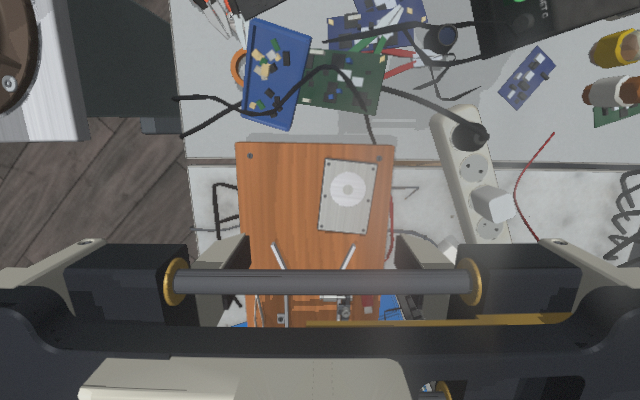

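The drive's corners are near px (324,158), (378,163), (372,236) and (317,230). The flare ends show at (275,248) and (352,248), and the gripper hides the rest of the dock. I'll fit the drive from its silhouette, then move over the dock.

```bash
cat >> h.py <<'E'
def drive(cal,n="wrist",z=.0455):
    r=arm.silhouettes(n,"drive_center")
    if not r: return None
    m=r[0]["region"].astype(np.uint8);c=max(cv2.findContours(m,0,cv2.CHAIN_APPROX_NONE)[0],key=cv2.contourArea)[:,0]
    P=np.array([at(cal,[p[1],p[0]],z)[:2] for p in c])*1000
    b=cv2.minAreaRect(P.astype(np.float32));return r[0]["conf"],b
E
python3 - <<'E'
from h import *
np.set_printoptions(precision=4,suppress=True)
c=arm.get_calibration("wrist");print(drive(c))
print("corners",[at(c,[y,x],.0455)[:2] for x,y in((324,158),(378,163),(372,236),(317,230))])
print("board",[at(c,[y,x],.036)[:2] for x,y in((236,142),(395,146),(240,210),(393,210))])
E
python3 -m inch '-.05 .005 0 0 .09;-.1 .005 0 0 .09;-.15 .005 0 0 .09;-.2 .005 0 0 .09;-.22 .005 0 0 .09' && python3 -m inch '0 0 0 0 .09;0 0 0 0 .09;0 0 0 0 .09'
python3 - <<'E'
from h import *
np.set_printoptions(precision=4,suppress=True)
c=arm.get_calibration("wrist")
snap("wrist","w2.png");print(arm.observe()["position"],drive(c))
for q,z in(("drive_center",.04075),("guide_end",.041),("guide",.036),("usb_stick",.036),("tweezers",.036),("black_module",.036)):
    for r in arm.place_of("wrist",q)[:2]:print(q,r["conf"],r["point"],at(c,r["point"],z))
E
```

```text
(0.79, ((542.619873046875, -229.3576202392578), (100.10466003417969, 69.55860137939453), 84.29606628417969))
corners [array([ 0.5122, -0.178 ]), array([ 0.5818, -0.1837]), array([ 0.5801, -0.2852]), array([ 0.5037, -0.2769])]
board [array([ 0.3979, -0.1593]), array([ 0.6045, -0.1626]), array([ 0.3964, -0.252 ]), array([ 0.6088, -0.25  ])]
clock: 3.5
position: [0.515, -0.4329, 0.4246]
ee_rot: [2.218, 2.223, -0.004]
force: [0.2, -0.2, 0.5]
width: 0.982
gripper_force: 0.0
clock: 3.8
position: [0.5176, -0.4265, 0.4245]
ee_rot: [-2.211, -2.231, -0.002]
force: [0.2, 0.7, 0.5]
width: 0.977
gripper_force: 0.0
[ 0.5177 -0.4264  0.4247] (0.83, ((540.2706298828125, -248.92425537109375), (69.49932098388672, 70.97714233398438), 84.07904052734375))
drive_center 0.63 [13.7, 343.3] [ 0.5396 -0.2306  0.0408]
guide_end 0.72 [200.9, 307.5] [ 0.4979 -0.4546  0.041 ]
guide 0.84 [127.8, 306.6] [ 0.4968 -0.3591  0.036 ]
usb_stick 0.56 [156.2, 367.6] [ 0.5766 -0.3943  0.036 ]
tweezers 0.73 [183.7, 248.5] [ 0.4181 -0.4328  0.036 ]
black_module 0.96 [236.9, 363.6] [ 0.5773 -0.5086  0.036 ]
black_module 0.64 [284.9, 328.9] [ 0.5293 -0.5875  0.036 ]
```

View pics/w2.png

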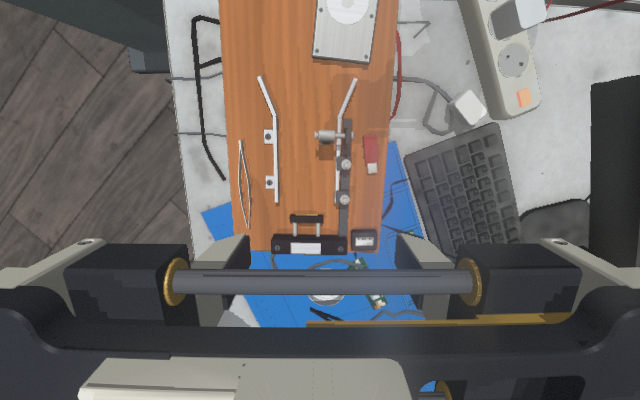

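The whole dock shows: the -y rail from (260,77) to (276,202), the +y rail from (354,80) to (337,204), the catch axle near (330,135), the contact bar near (306,218) and the end block at y≈245. I'll zoom in for exact edges.

Run:
```python
import cv2
a=cv2.imread("pics/w2.png")[68:258,230:400]
cv2.imwrite("pics/w2z.png",cv2.resize(a,(0,0),fx=3,fy=3,interpolation=cv2.INTER_CUBIC))
```

```text
(no output)
```

View pics/w2z.png

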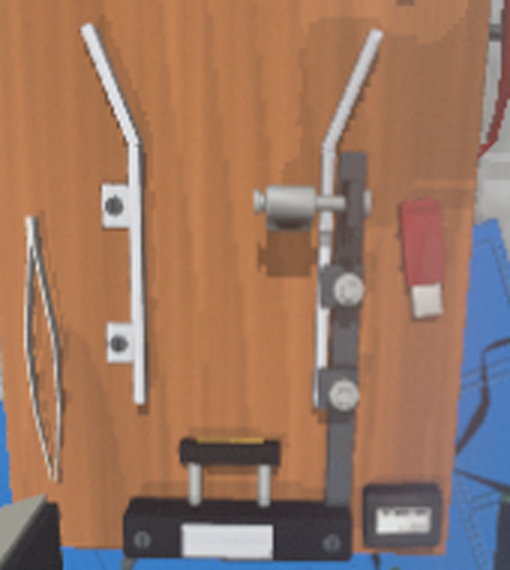

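```bash
cat > m.py <<'E'
from h import *
np.set_printoptions(precision=4,suppress=True)
c=arm.get_calibration("wrist")
f=lambda x,y,z:at(c,[68+y/3,230+x/3],z)[:2]
L0,L1,R0,R1=f(138,147,.048),f(145,403,.048),f(323,147,.048),f(315,405,.048)
print(L0,L1,R0,R1,"gap",R0[0]-L0[0],R1[0]-L1[0])
m0,m1=(L0+R0)/2,(L1+R1)/2;ex=(m1-m0)/np.linalg.norm(m1-m0);ey=np.array([-ex[1],ex[0]])
print("len",np.linalg.norm(m1-m0),"ex",ex,"ang",np.arctan2(ex[1],ex[0]))
O=(m0+.01*ex+m1-.1*ex)/2
print("O",O)
G=lambda p:np.array([(p-O)@ex,(p-O)@ey])*1000
print("contact s",G(f(230,438,.047))-[108,0],"axle s",G(f(260,202,.070)),G(f(368,202,.070)))
print("flare",G(f(90,27,.048)),G(f(373,33,.048)))
b=drive(c)
for n,p in(("drive",np.array([.5426,-.2294])),):print(n,G(p))
np.savez("g.npz",O=O,ex=ex,ey=ey)
E
python3 m.py
```

```text
[ 0.4596 -0.3477] [ 0.4589 -0.4565] [ 0.5351 -0.3471] [ 0.5342 -0.4568] gap 0.07543869399940217 0.07533676368237985
len 0.10925667447086725 ex [-0.0076 -1.    ] ang -1.5783942923326006
O [ 0.4973 -0.357 ]
contact s [ 7.8631 -0.0243] axle s [11.0495 12.7139] [10.3059 54.7016]
flare [-54.5131 -55.5616] [-53.9657  56.1106]
drive [-127.969    44.3407]
```

```bash
cat >> h.py <<'E'
def go(x,y,z,yaw):
    s=arm.observe();M=R.from_rotvec(s["ee_rot"]).as_matrix();d=M.T@(np.array([x,y,z])-s["position"])
    a=np.arctan2(M[1,0],M[0,0]);print("shift",d.round(4),"roll",round(-(yaw-a),4),"pos",s["position"].round(4),"tilt",M[:,2].round(3),"F",s["force"].round(2))
def gw(gx,gy):
    g=np.load("g.npz");return g["O"]+gx*g["ex"]+gy*g["ey"]
GA=float(np.arctan2(*(-np.load("g.npz")["ex"])[::-1]))
E
python3 -c "
from h import *
print(GA);go(.5461,-.1946,.2175,np.radians(84.3))"
```

```text
1.5631983612571927
shift [0.2329 0.0307 0.2073] roll 0.1068 pos [ 0.517  -0.4277  0.4248] tilt [ 0.  0. -1.] F [-0.93  0.28 -0.01]
```

```bash
python3 -m inch '.045 .006 .015 .02 .09;.09 .012 .03 .04 .09;.135 .018 .045 .06 .09;.18 .024 .06 .08 .09;.225 .03 .075 .107 .09' && python3 -m inch '.008 .001 .03 0 .09;.008 .001 .06 0 .09;.008 .001 .09 0 .09;.008 .001 .105 0 .09;.008 .001 .105 0 .09' && python3 -m inch '0 0 0 0 .09;0 0 0 0 .09;0 0 0 0 .09'
python3 - <<'E'
from h import *
for i in range(4):
    go(.5461,-.1946,.2175,np.radians(84.3)); im=snap("wrist","w3.png")
print(drive(arm.get_calibration("wrist")))
E
```

```text
clock: 4.75
position: [0.5453, -0.201, 0.3494]
ee_rot: [2.331, 2.106, 0.001]
force: [0.8, -0.2, 0.0]
width: 0.981
gripper_force: 0.0
clock: 5.25
position: [0.5466, -0.1947, 0.2432]
ee_rot: [-2.328, -2.105, 0.003]
force: [0.0, 0.9, 1.4]
width: 0.979
gripper_force: 0.0
clock: 5.55
position: [0.5476, -0.1952, 0.246]
ee_rot: [2.329, 2.106, 0.002]
force: [0.9, -0.0, -0.2]
width: 0.983
gripper_force: 0.0
shift [ 0.0005 -0.0016  0.0285] roll -0.0008 pos [ 0.5476 -0.1952  0.246 ] tilt [ 0.002 -0.    -1.   ] F [ 0.92 -0.03 -0.19]
shift [ 0.0004 -0.0015  0.0283] roll -0.0007 pos [ 0.5475 -0.1952  0.2458] tilt [ 0.002 -0.    -1.   ] F [-0.1   0.66 -0.15]
shift [ 0.0003 -0.0014  0.0281] roll -0.0006 pos [ 0.5475 -0.1951  0.2456] tilt [ 0.002 -0.    -1.   ] F [ 0.26  0.42 -0.26]
shift [ 0.0002 -0.0013  0.0279] roll -0.0006 pos [ 0.5474 -0.195   0.2454] tilt [ 0.001 -0.    -1.   ] F [-0.38  0.54 -0.35]
(0.58, ((545.685546875, -198.8799591064453), (43.17116165161133, 68.84317016601562), 84.35873413085938))
```

View pics/w3.png

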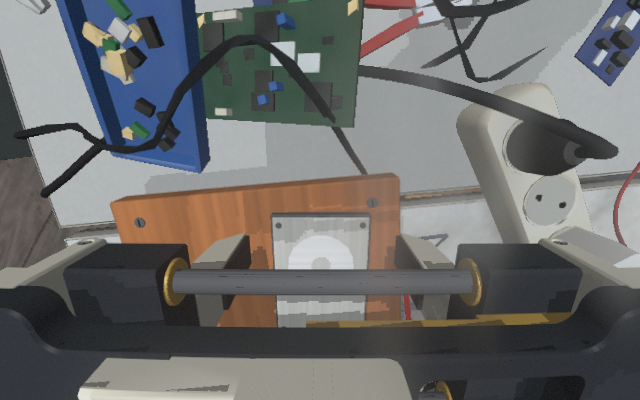

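The drive's rear edge, from (273,213) to (370,213), lies straight and centred between the open fingers. I'll go down and grip lightly.

```bash
python3 -m inch '0 -.001 .01 0 .09;0 -.001 .02 0 .09;0 -.001 .025 0 .09;0 -.001 .025 0 .09;0 -.001 .025 0 .09' 5 && python3 -m inch '0 0 .002 0 .09;0 0 .002 0 .09;0 0 .002 0 .066;0 0 .002 0 .066;0 0 .002 0 .066' 5 && python3 -m inch '0 0 0 0 .066;0 0 0 0 .066;0 0 0 0 .066' 5
python3 -c "
from h import *
p=gw(-.07,0)
go(*p,.2175,GA)"
```

```text
clock: 6.3
position: [0.5461, -0.1949, 0.2194]
ee_rot: [-2.33, -2.107, 0.001]
force: [-0.1, 1.1, 1.2]
width: 0.978
gripper_force: 0.0
clock: 6.8
position: [0.5462, -0.1948, 0.2179]
ee_rot: [2.33, 2.107, 0.0]
force: [0.1, -0.1, 0.3]
width: 0.768
gripper_force: 0.0
clock: 7.1
position: [0.5463, -0.1948, 0.2179]
ee_rot: [2.33, 2.108, 0.0]
force: [-0.6, 0.4, 0.9]
width: 0.761
gripper_force: 5.0
shift [-0.0966 -0.039   0.0003] roll -0.0924 pos [ 0.5463 -0.1948  0.2179] tilt [ 0.  0. -1.] F [-0.59  0.41  0.9 ]
```

```bash
python3 -m inch '-.006 -.01 0 -.025 .066;-.012 -.02 0 -.05 .066;-.018 -.03 0 -.075 .066;-.025 -.039 0 -.092 .066;-.025 -.039 0 -.092 .066' && python3 -m inch '0 0 0 0 .066;0 0 0 0 .066'
python3 -c "
from h import *
p=gw(-.07,0)
go(*p,.2175,GA);print(drive(arm.get_calibration('scene'),'scene') if snap('scene') is not None else 0)"
```

```text
clock: 7.6
position: [0.5036, -0.2168, 0.2178]
ee_rot: [-2.232, -2.21, 0.001]
force: [-1.7, -0.5, 0.1]
width: 0.76
gripper_force: 5.0
clock: 7.8
position: [0.5054, -0.2157, 0.2178]
ee_rot: [2.23, 2.212, 0.0]
force: [-1.9, -0.6, 3.3]
width: 0.759
gripper_force: 5.0
shift [-0.0714 -0.0069  0.0003] roll -0.0006 pos [ 0.5054 -0.2157  0.2178] tilt [ 0. -0. -1.] F [-1.93 -0.61  3.31]
(0.66, ((499.19635009765625, -262.8793029785156), (114.08988952636719, 73.483642578125), 89.20171356201172))
```

```bash
python3 -m inch '-.005 -.005 0 0 .066;-.012 -.007 0 0 .066;-.02 -.007 0 0 .066;-.03 -.007 0 0 .066;-.04 -.007 0 0 .066' && python3 -m inch '0 0 0 0 .066;0 0 0 0 .066'
python3 -c "
from h import *
p=gw(-.07,0)
go(*p,.2175,GA)"
```

```text
clock: 8.4
position: [0.4975, -0.2568, 0.2177]
ee_rot: [-2.231, -2.212, 0.0]
force: [0.1, 1.7, 2.6]
width: 0.762
gripper_force: 5.0
clock: 8.6
position: [0.4973, -0.2568, 0.2177]
ee_rot: [2.232, 2.21, -0.001]
force: [-1.1, -0.2, 1.6]
width: 0.761
gripper_force: 5.0
shift [-0.0302  0.0008  0.0002] roll -0.002 pos [ 0.4973 -0.2568  0.2177] tilt [ 0.    -0.001 -1.   ] F [-1.07 -0.2   1.61]
```

```bash
python3 -m inch '-.006 .001 0 0 .066;-.012 .001 0 0 .066;-.018 .001 0 0 .066;-.024 .001 0 0 .066;-.029 .001 0 0 .066' && python3 -m inch '0 0 0 0 .066;0 0 0 0 .066'
python3 -c "
from h import *
p=gw(-.07,0)
go(*p,.2175,GA)"
```

```text
clock: 9.1
position: [0.4982, -0.2855, 0.2176]
ee_rot: [2.231, 2.212, -0.0]
force: [-0.3, 0.2, 0.0]
width: 0.759
gripper_force: 5.0
clock: 9.3
position: [0.4982, -0.2849, 0.2176]
ee_rot: [-2.231, -2.212, 0.0]
force: [0.1, -0.3, -0.9]
width: 0.765
gripper_force: 5.0
shift [-0.0021 -0.0004  0.0001] roll -0.0009 pos [ 0.4982 -0.2849  0.2176] tilt [-0. -0. -1.] F [ 0.09 -0.3  -0.87]
```

```bash
python3 -m inch '0 0 0 0 .078;0 0 0 0 .078;0 0 0 0 .078;0 0 -.015 0 .078;0 0 -.03 0 .078' && python3 -m inch '.02 0 0 .1 .0;.04 -.005 0 .25 0;.046 -.008 0 .4 0;.046 -.008 0 .55 0;.046 -.008 0 .7 0' && python3 -m inch '0 0 0 .15 0;0 0 0 .3 0;0 0 0 .45 0;0 0 0 .6 0;0 0 0 .75 0' && python3 -m inch '0 0 0 .12 0;0 0 0 .12 0;0 0 0 .12 0;0 0 0 .12 0'
python3 - <<'E'
from h import *
p=gw(-.116,-.008)
go(*p,.2175,GA-np.pi/2)
snap("wrist","w4.png");c=arm.get_calibration("wrist");b=drive(c);print(b,b and (b[1][0][0]/1000,b[1][0][1]/1000)-gw(0,0))
for i in range(3):go(*p,.2175,GA-np.pi/2);snap("wrist")
E
```

```text
clock: 9.8
position: [0.4982, -0.2848, 0.2488]
ee_rot: [-2.23, -2.212, 0.0]
force: [0.3, 0.1, 0.3]
width: 0.852
gripper_force: 0.0
clock: 10.3
position: [0.4911, -0.2383, 0.2494]
ee_rot: [2.857, 1.306, 0.003]
force: [-0.6, -0.6, -1.0]
width: 0.466
gripper_force: 0.0
clock: 10.8
position: [0.4911, -0.2386, 0.2492]
ee_rot: [-3.137, -0.168, -0.003]
force: [-0.5, 0.5, 0.2]
width: 0.033
gripper_force: 0.0
clock: 11.2
position: [0.4908, -0.2387, 0.2483]
ee_rot: [-3.141, 0.007, -0.001]
force: [0.2, 1.1, 0.5]
width: 0.003
gripper_force: 0.0
shift [-0.0007  0.0023  0.0308] roll 0.0032 pos [ 0.4908 -0.2387  0.2483] tilt [ 0.001  0.    -1.   ] F [0.21 1.11 0.49]
None None
shift [-0.0006  0.0023  0.0306] roll 0.0021 pos [ 0.4907 -0.2387  0.2481] tilt [ 0.001  0.    -1.   ] F [0.   0.42 0.19]
shift [-0.0005  0.0023  0.0305] roll 0.0016 pos [ 0.4907 -0.2387  0.248 ] tilt [ 0.001  0.    -1.   ] F [-0.31 -0.14  0.19]
shift [-0.0005  0.0023  0.0304] roll 0.0012 pos [ 0.4907 -0.2387  0.2479] tilt [ 0.  0. -1.] F [-0.51 -0.48  0.05]
```

View pics/w4.png

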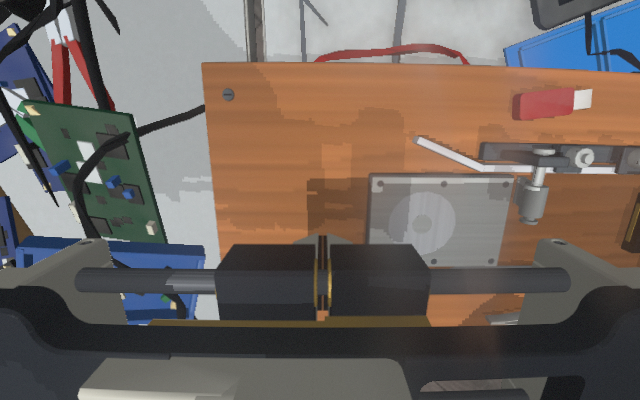

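The drive lies in the mouth, with its rear edge at column ~369 and its front at ~510. The catch paddle hangs just ahead at (533,200), and the closed fingers are behind the drive and clear of it.

```bash
python3 - <<'E'
from h import *
np.set_printoptions(precision=4,suppress=True)
g=np.load("g.npz");c=arm.get_calibration("wrist")
for n,x,y,z in(("rear",369,174,.0455),("rear2",369,262,.0455),("front",508,177,.0455),("front2",499,264,.0455),("flare tip",414,137,.048),("axle",540,155,.07)):
    p=at(c,[y,x],z)[:2]-g["O"];print(n,p@g["ex"],p@g["ey"])
E
python3 -m inch '0 0 .01 0 0;0 0 .02 0 0;0 0 .029 0 0;0 0 .029 0 0;0 0 .029 0 0'
python3 -c "
from h import *
go(*gw(-.106,-.008),.2175,GA-np.pi/2)"
```

```text
rear -0.08694057634490339 0.035044313096304576
rear2 -0.0836570204982974 -0.029458060272291177
front 0.007123482838200794 0.03358542289081013
front2 0.013153666071687598 -0.03165453011739794
flare tip -0.06010769299796132 0.0592050107843117
axle 0.006970192730696329 0.0512793313160605
clock: 11.95
position: [0.4905, -0.2388, 0.2183]
ee_rot: [-3.142, 0.012, 0.001]
force: [0.3, 1.1, 1.1]
width: 0.007
gripper_force: 0.0
shift [-0.0003  0.0122  0.0008] roll -0.0 pos [ 0.4905 -0.2388  0.2183] tilt [-0.001  0.    -1.   ] F [0.3 1.1 1.1]
```

```bash
python3 -m inch '0 .006 0 0 0;0 .012 0 0 0;0 .018 0 0 0;0 .024 0 0 0;0 .03 0 0 0' && python3 -m inch '0 .006 0 0 0;0 .012 0 0 0;0 .018 0 0 0;0 .024 0 0 0;0 .03 0 0 0'  && python3 -m inch '0 0 0 0 0;0 0 0 0 0'
python3 - <<'E'
from h import *
go(*gw(-.058,-.008),.2175,GA-np.pi/2)
c=arm.get_calibration("wrist");snap("wrist","w5.png")
E
```

```text
clock: 12.45
position: [0.4904, -0.2692, 0.2188]
ee_rot: [-3.141, 0.012, -0.0]
force: [-0.2, 2.0, 3.0]
width: 0.002
gripper_force: 1.5
clock: 12.95
position: [0.4903, -0.2991, 0.2188]
ee_rot: [-3.141, 0.011, -0.0]
force: [-0.6, 2.3, 4.5]
width: 0.005
gripper_force: 2.3
clock: 13.15
position: [0.4901, -0.2991, 0.2186]
ee_rot: [3.141, -0.012, -0.0]
force: [-0.4, 1.0, 0.7]
width: 0.007
gripper_force: 0.0
shift [-0.0004 -0.0001  0.0011] roll -0.0003 pos [ 0.4901 -0.2991  0.2186] tilt [-0.    -0.001 -1.   ] F [-0.42  1.03  0.69]
```

View pics/w5.png

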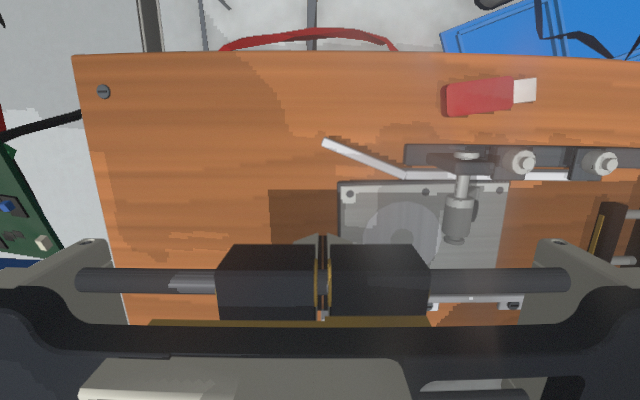

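The drive now slides under the lifted catch at (458,215). Its rear edge is at column ~338, its front at ~508, and the contact bar is at ~595.

```bash
cat > q.py <<'E'
from h import *
import sys
np.set_printoptions(precision=4,suppress=True)
g=np.load("g.npz");c=arm.get_calibration("wrist");a=eval(sys.argv[1])
for x,y,z in a:
    p=at(c,[y,x],z)[:2]-g["O"];print((x,y),p@g["ex"],p@g["ey"])
E
python3 q.py "[(338,183,.0455),(338,235,.0455),(508,185,.0455),(508,235,.0455),(598,230,.047),(460,158,.07),(458,185,.07)]"
```

```text
(338, 183) -0.048714331739483516 0.03518379390063144
(338, 235) -0.048154050825955884 0.0039300181926698406
(508, 185) 0.04814191872121403 0.034377706524880015
(508, 235) 0.05415348403734615 0.0036649840364835866
(598, 230) 0.11003909166914444 0.007129051942261788
(460, 158) 0.005854800691389142 0.05250221522533161
(458, 185) 0.006652948610118328 0.03977626191965976
```

```bash
python3 -m inch '0 .006 0 0 0;0 .012 0 0 0;0 .018 0 0 0;0 .024 0 0 0;0 .03 0 0 0' && python3 -m inch '0 .005 0 0 0;0 .01 0 0 0;0 .014 0 0 0;0 .018 0 0 0;0 .02 0 0 0'  && python3 -m inch '0 0 0 0 0;0 0 0 0 0'
python3 - <<'E'
from h import *
F=[]
for i in range(5):F.append(arm.observe()["force"]);c=arm.get_calibration("wrist");snap("wrist","w6.png")
print(np.mean(F,0));go(*gw(-.008,-.008),.2175,GA-np.pi/2)
E
```

```text
clock: 13.7
position: [0.4899, -0.3293, 0.2187]
ee_rot: [3.142, -0.012, -0.0]
force: [-0.1, 1.8, 0.2]
width: 0.006
gripper_force: 0.5
clock: 14.2
position: [0.4898, -0.3491, 0.2187]
ee_rot: [3.141, -0.012, 0.0]
force: [-0.0, 1.3, 0.6]
width: 0.006
gripper_force: 0.6
clock: 14.4
position: [0.4899, -0.3488, 0.2188]
ee_rot: [3.141, -0.012, 0.0]
force: [-0.1, -0.6, 0.2]
width: 0.002
gripper_force: 0.0
[ 0.07452557 -0.2827457  -0.14991936]
shift [-0.0006  0.0004  0.0012] roll 0.0005 pos [ 0.4899 -0.3486  0.2187] tilt [ 0. -0. -1.] F [ 0.08 -0.82 -0.33]
```

View pics/w6.png

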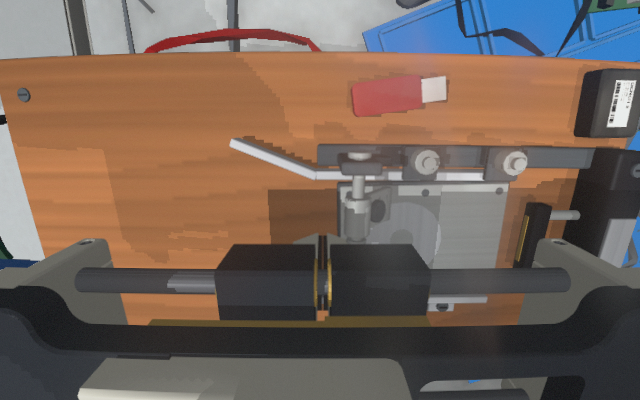

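The drive front is at column ~507 and the contact's amber face at ~523, a gap of roughly 10 mm. The catch is still resting on the drive at (357,215).

```bash
python3 q.py "[(338,190,.0455),(508,190,.0455),(504,235,.0455),(520,235,.047),(524,215,.047),(359,180,.07),(357,205,.07)]"
python3 -m inch '0 .002 0 0 0;0 .004 0 0 0;0 .005 0 0 0;0 .006 0 0 0;0 .007 0 0 0' && python3 -m inch '0 0 0 0 0;0 0 0 0 0'
for k in 1 2 3 4 5 6; do python3 -c "
from h import *
F=[]
for i in range(2):F.append(arm.observe()['force'][1]);snap('wrist')
print(np.mean(F))";done
```

```text
(338, 190) 0.001011888422859824 0.0313767464682456
(508, 190) 0.09843016964993043 0.03171070668961671
(504, 235) 0.10139099878874093 0.003920049842797608
(520, 235) 0.1102622131529657 0.00450471840314457
(524, 215) 0.11003221449936788 0.017113152161296535
(359, 180) 0.00926400461581414 0.04221941417895085
(357, 205) 0.00878292110743861 0.030029785978725847
clock: 15.15
position: [0.4898, -0.3557, 0.2187]
ee_rot: [-3.141, 0.011, 0.0]
force: [-0.1, 1.0, 0.8]
width: 0.003
gripper_force: 0.6
clock: 15.35
position: [0.4898, -0.3558, 0.2187]
ee_rot: [3.141, -0.012, 0.0]
force: [-0.2, 1.0, -1.2]
width: 0.006
gripper_force: 0.2
0.7817391765731833
-0.007850828090262538
0.21474139888500138
-0.08814892340113428
0.004074515591827421
0.2610722346269378
```

```bash
cat > f.py <<'E'
from h import *
F=[];y=[]
for i in range(4):s=arm.observe();F.append(s['force'][1]);y.append(s['position'][1]);snap('wrist','last.png')
print("F %.2f gx %.2f grip %.2f"%(np.mean(F),-(np.mean(y)+.357)*1000,s["gripper_force"]))
E
for k in 1; do
python3 -m inch '0 .001 0 0 0;0 .002 0 0 0;0 .002 0 0 0' |grep force; python3 f.py
python3 -m inch '0 .001 0 0 0;0 .002 0 0 0;0 .002 0 0 0' |grep force; python3 f.py
done
```

```text
force: [-0.9, 0.6, 0.3]
gripper_force: 0.5
F 0.57 gx 0.69 grip 0.45
force: [0.4, 0.8, 0.7]
gripper_force: 0.4
F 0.98 gx 2.81 grip 0.26
```

```bash
python3 -m inch '0 .001 0 0 0;0 .002 0 0 0;0 .002 0 0 0' |grep force; python3 f.py
python3 -m inch '0 .001 0 0 0;0 .002 0 0 0;0 .002 0 0 0' |grep force; python3 f.py
```

```text
force: [0.5, 1.4, 0.5]
gripper_force: 0.4
F 1.03 gx 4.77 grip 0.32
force: [-0.3, 1.0, 0.4]
gripper_force: 0.4
F 0.59 gx 6.78 grip 0.31
```

```bash
for k in 1; do
python3 -m inch '0 .001 0 0 0;0 .001 0 0 0' |grep force; python3 f.py
python3 -m inch '0 .001 0 0 0;0 .001 0 0 0' |grep force; python3 f.py
python3 -m inch '0 .001 0 0 0;0 .001 0 0 0' |grep force; python3 f.py; done
```

```text
force: [-0.2, 2.8, 0.4]
gripper_force: 1.1
F 2.49 gx 7.46 grip 1.22
force: [0.3, 3.7, 1.1]
gripper_force: 1.7
F 3.70 gx 8.47 grip 1.59
force: [0.8, 4.0, -0.2]
gripper_force: 1.6
F 3.50 gx 9.72 grip 1.55
```

```bash
python3 -m inch '0 .002 0 0 0;0 .004 0 0 0;0 .006 0 0 0;0 .008 0 0 0;0 .008 0 0 0' |grep force; python3 f.py; cp pics/last.png pics/a.png
python3 -m inch '0 .001 0 0 0;0 .0015 0 0 0' |grep force; python3 f.py; cp pics/last.png pics/b.png
python3 -m inch '0 .001 0 0 0;0 .001 0 0 0' |grep force; python3 f.py; cp pics/last.png pics/c.png
python3 - <<'E'
import cv2,numpy as np
I=[cv2.imread(f"pics/{n}.png")[130:245,230:430] for n in("a","b","c")]
print(cv2.imwrite("pics/abc.png",cv2.resize(np.vstack(I),(0,0),fx=1.7,fy=1.7,interpolation=cv2.INTER_CUBIC)))
E
```

```text
force: [-0.0, 4.9, 1.2]
gripper_force: 2.3
F 4.96 gx 17.72 grip 2.17
force: [1.2, 7.2, 2.6]
gripper_force: 3.2
F 6.68 gx 18.87 grip 2.94
force: [0.3, 6.9, 2.6]
gripper_force: 3.0
F 6.33 gx 19.84 grip 3.01
True
```

View pics/abc.png

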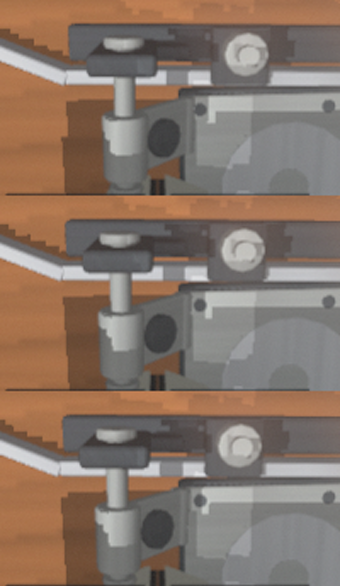

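The catch tip still rests on the drive's rear edge (paddle seen from the axle to the edge). A millimetre or so remains, so I'll use finer steps.

```bash
cat > d.py <<'E'
import cv2,numpy as np
a=cv2.imread("pics/c.png").astype(int);b=cv2.imread("pics/last.png").astype(int)
t=a[150:180,310:335];u=cv2.matchTemplate(b.astype(np.uint8)[140:190,295:350],t.astype(np.uint8),cv2.TM_CCOEFF_NORMED)
A=a[180:240,310:345];print("diff paddle",np.abs(a-b)[180:240,308:345].mean(),"elsewhere",np.abs(a-b)[140:180,250:300].mean(),np.abs(a-b)[180:240,345:400].mean())
E
python3 -m inch '0 .0005 0 0 0;0 .0005 0 0 0' |grep force; python3 f.py;python3 d.py
python3 -m inch '0 .0005 0 0 0;0 .0005 0 0 0' |grep force; python3 f.py;python3 d.py
```

```text
force: [1.2, 7.2, 2.7]
gripper_force: 3.2
F 7.05 gx 20.23 grip 3.22
diff paddle 3.0472972972972974 elsewhere 3.2028333333333334 2.255959595959596
force: [0.7, 6.5, 2.2]
gripper_force: 3.1
F 6.39 gx 20.75 grip 3.16
diff paddle 14.248498498498499 elsewhere 5.948166666666666 2.67010101010101
```

```bash
python3 -m inch '0 -.002 0 0 0;0 -.004 0 0 0;0 -.006 0 0 0;0 -.008 0 0 0;0 -.009 0 0 0' |grep force;python3 -m inch '0 0 0 0 0;0 0 0 0 0' |grep force; python3 f.py
python3 - <<'E'
import cv2
I=cv2.imread("pics/last.png")[120:250,220:560]
cv2.imwrite("pics/e.png",cv2.resize(I,(0,0),fx=2.2,fy=2.2,interpolation=cv2.INTER_CUBIC))
E
```

```text
force: [-0.4, -0.1, -0.3]
gripper_force: 0.0
force: [0.2, -0.0, -0.3]
gripper_force: 0.0
F -0.08 gx 12.50 grip 0.00
```

View pics/e.png

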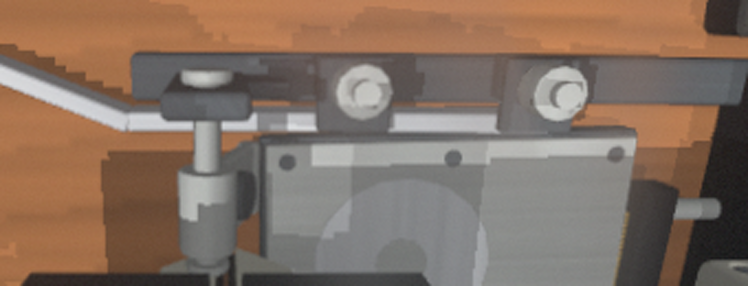

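The catch hangs behind the drive's rear edge, the contact bar touches the front, and the force is zero, so it is latched. I'll withdraw along the channel, rise and check.

```bash
python3 -m inch '0 -.02 0 0 0;0 -.04 0 0 0;0 -.06 0 0 0;0 -.08 0 0 0;0 -.1 0 0 0' |grep force;python3 -m inch '0 0 -.03 0 0;0 0 -.06 0 0;0 0 -.09 0 0;0 0 -.1 0 0;0 0 -.1 0 0' |grep pos
python3 - <<'E'
from h import *
g=np.load("g.npz")
c=arm.get_calibration("wrist");snap("wrist","w9.png")
for r in arm.place_of("wrist","drive_center")[:2]:
    p=at(c,r["point"],.04075)[:2]-g["O"];print(r["conf"],p@g["ex"],p@g["ey"])
b=drive(c)
if b:p=np.array(b[1][0])/1000-g["O"];print(b,p@g["ex"],p@g["ey"])
E
```

```text
force: [0.6, -0.2, 0.3]
gripper_force: 0.0
position: [0.4908, -0.2695, 0.3198]
0.69 0.0700977032222796 0.0007756247628315453
(0.72, ((576.153564453125, -506.5571594238281), (38.40320587158203, 38.30984878540039), 2.888615608215332)) 0.14892517311742845 0.07999906629816189
```

```bash
python3 -c "
from cell import arm
print(arm.observe()['clock'],arm.sign_off())"
```

```text
the job is handed in; nothing more can be done
23.5 None
```

The drive is in the dock with the catch dropped behind it and its front against the sprung contact. After I withdrew the arm, the drive centre measured 0.8 mm off the guide's middle line. I handed the job in at 23.5 s; no verdict was returned.

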